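# Assemble the lens of the bench inspection scope

## Task

Assemble the scope lens: drop the domed glass lens into the upright barrel first, lowering it to the barrel's mouth before you let it go, then the open spacer ring on top of it, then the flat dark filter. Then fit the big retaining ring over the barrel with its pins in the two gaps of the thread and screw it clockwise until it clamps the stack tight, and let go; leave the tape and the battery where they lie.

Things in the scene. Friction and masses are not known exactly. Their poses are not given: they have to be found in the camera images.
- barrel: fixed upright aluminium barrel (wall 47 mm across outside) bolted to a dark base plate, 100 along x, 64 along y, 8 thick, a bolt at each x end; origin on the barrel's axis at bench height, z up. Round it a coarse two-start thread 56 mm across: two ridges, tops 33 mm above the bench, with two gaps 28 degrees wide centred on the barrel's +x and -x axis, toward the bolts
- mouth (a point): centre of the barrel's open mouth, 34 mm above the bench, axes as the barrel. Chamfered bore 38 mm across, floor 26 mm below this point. Lens, spacer and filter stacked in it stand 3 mm proud of the mouth
- gap (a point): middle of the thread's gap on the barrel's +x side, 27.5 mm above the bench and 26 mm off its axis: a pin let down there rests centred here on the groove floor. Turned clockwise (from above) it runs under the ridge after 14 degrees and is then drawn down 5.2 mm per radian. On the stack the ring meets the filter about 64 degrees from here, is tight 7 to 12 degrees later; groove ends at 87
- lens_c (a point): centre (half-way up) of the lens: a clear domed glass in a steel rim, a disc 34 mm across, 10 mm high, lying flat; solid, z up; turning it about z changes nothing
- spacer_c (a point): centre (half-way up) of the spacer: a plain steel tube ring, 34 mm across, 26 mm bore, 11 mm high, lying flat, z up; turning it about z changes nothing
- filter_c (a point): centre (half-way up) of the filter: flat dark smoked glass in a steel rim, a disc 34 mm across, 8 mm high, lying flat; solid, z up; turning it about z changes nothing
- cap_c (a point): retaining ring's grip point, on its axis, 35 mm above its lower edge. Dark knurled steel ring 66 mm across, 25 mm high, lying skirt down, hole of 23 mm in its top. On top two parallel upright tabs, each 24 mm long (ring's x), 5 thick, 20 high (25 to 45 mm above the lower edge), outer faces 34 mm apart along the ring's y: pinch across these. Ends 52 mm above the bench when tight; 55.5 with pins just in the gaps
- cap_pin (a point): tip of one of the retaining ring's two inward pins (4.4 mm thick, on its +x and -x axis, in line with the tabs' length, a bright dot outside each; a half turn is the same), 24.5 mm from its axis, 7 mm above its lower edge. Skirt 58.4 mm across inside; underside of the top plate 20 mm above the lower edge
- tape: bystander: roll of black tape 60 mm across, 19 mm high, lying flat; origin at the underside
- battery: bystander: round battery cell, 15 mm thick, 50 mm long, lying; origin at the underside
Not all that is in view belongs to the job. What is shaped like the part that bears cap_c but blue is not meant.

How it is judged (in metres and radians):
On the way, in this order (a step that is already met when the one before it is completed fails the run):
1. the lens lies flat on the barrel's floor (horizontal distance between lens_c and barrel below 0.004 m and z of lens_c in the frame of barrel below 0.0145 m and angle between lens_c's own z axis and vertical below 0.1 rad), for 0.2 s.
2. the spacer lies flat on the lens (horizontal distance between spacer_c and barrel below 0.004 m and z of spacer_c in the frame of barrel below 0.025 m and angle between spacer_c's own z axis and vertical below 0.1 rad and z of spacer_c in the frame of lens_c above 0.009 m), for 0.2 s.
3. the filter lies flat on the spacer (horizontal distance between filter_c and barrel below 0.004 m and z of filter_c in the frame of barrel below 0.0345 m and angle between filter_c's own z axis and vertical below 0.1 rad and z of filter_c in the frame of spacer_c above 0.008 m), for 0.2 s.
4. the retaining ring sits over the barrel with its pins in the thread (horizontal distance between cap_c and barrel below 0.005 m and z of cap_c in the frame of barrel below 0.0575 m and angle between cap_c's own z axis and vertical below 0.12 rad), for 0.1 s.
At the end, for the whole second after the job is handed in: Lens on the barrel's floor, spacer on the lens, filter on the spacer, all flat (within 4 mm of the axis, 1.5 mm of full depth); the retaining ring screwed level onto the filter (within 1.2 mm of its tight height), clamping the stack with over 2.5 N, released and still (all of step 1 and all of step 2 and all of step 3 and horizontal distance between cap_c and barrel below 0.004 m and z of cap_c in the frame of barrel below 0.0532 m and angle between cap_c's own z axis and vertical below 0.08 rad and contact force between cap and filter above 2.5 N and contact force between spacer and lens above 2.5 N and linear speed of cap below 0.02 m/s); the robot touches nothing.
It fails at once if the lens is dropped from high above the barrel's mouth (free, with its centre over 75 mm above the bench) (height (world z) of lens_c above 0.075 m and contact force between lens and anything else below 0.02 N).
It fails at once if the tape or the battery is shoved more than 30 mm (distance of any of tape, battery from where it was at the start of the episode above 0.03 m).
It also fails if it takes over 72 s, if anything falls off the work surface, if the arm or the gripper's body presses on something with over 40 N, if the wrist force passes 120 N, or if a joint passes its speed limit or range.

## Robot

A 6-joint arm with a two-finger parallel gripper is mounted at the origin on a cart in front of the work surface, level with it; the furniture and walls round the work are solid. World frame = base frame: x ahead of the robot, y to its left, z up, the work surface at z = 0. Lengths are in mm, angles in degrees, forces in N, time in s.
With the tool pointing down it reaches from about 300 to 850 mm from the base axis. Payload 4.2 kg.
Tool frame: the origin (TCP) lies on the front face of the gripper's body, between the roots of the fingers; the fingertips stand 78 mm ahead of it and the grasp point (between the pads) lies 60 mm ahead of it; x points along the fingers, y is the direction in which the jaws open and shut, and the axes are right-handed (so a half turn about x gives the same grasp; the last joint's range is limited). The gripper opens to 91 mm and grips with 3 to 60 N. Pads are 32 mm wide; open, the fingers measure 118 mm over their backs; the gripper's body (76 mm by 178 mm) begins 60 mm behind the grasp point.
Start: joints at [72.88, 18.312, 89.639, -0, 72.044, -1.146], TCP at [158.241, 552.806, 292.276] pointing down, gripper open.
Joint ranges: [-177.97, 177.97], [-48.28, 115.42], [12.27, 149.76], [-77.06, 257.06], [2.81, 150.46], [-146.56, 146.56]. Speed limits (degrees/s): [147.25, 147.25, 180, 180, 180, 180].

## Interface

Orientations are given as [roll, pitch, yaw] about the fixed x, y, z axes, in that order (R = Rz(yaw) Ry(pitch) Rx(roll)).
In Python, from workcell import status, viewer, env gives the robot as it stands. The module is installed in compiled form; this text tells all that it offers.
- The arm moves only by the tool move_arm, never from a script. Its argument "moves" is a list of rows, each a list of 3 entries, a list of its own where there are three numbers: the shift along the tool's x, y, z in cm, then the turn about the tool's x in rad, then the gripper's target within -1 to 1 (fully open at 1, half-way at 0, shut at -1). A call has 1 to 20 rows; each row is the pose to reach, as a shift and turn from the pose commanded when the call began, along the tool's axes at that moment; what a row does not reach only later rows make up. A row lasts 1/8 s, in which the tool goes at most 62.5 mm and 10.7 degrees, less where a joint would pass 70% of its speed; a pose out of reach is approached as far as the arm can. A call with a gripper value outside its range is refused whole. The fingers move at their own pace and stop on an object; "force" is the grip in N (left out, the last holds). Time passes only in rows, so rows that repeat a pose let the fingers close. It gives the time, the measured TCP pose, the force and the opening at its end, in the units of the state.
- status.state(): the state, without advancing time (a new reading comes with each control period).
- viewer.grab_frame(name): name is "side" or "top"; returns the picture (384x512x3 uint8, red, green, blue); there is no depth.
- viewer.get_calibration(name): a dict with "camera_matrix" (3x3 intrinsics, pixels), "D" ([k1, k2, p1, p2, k3] as OpenCV has them; the pictures are not rectified), "eye" and "rotation" of the camera in the world. Camera axes: x right, y down, z forward; pixel columns grow to the right and rows downward; lengths in mm; the calibration is good to about 2 mm. A picture is of the moment at which its call begins. get_calibration takes no time and is no camera call.
- env.job_done(): hands the job in, once; it reports no verdict.
The state is a dict: "time_s": time; "qpos": joint angles; "qvel": joint speeds; "effort": joint torques, N m; "ee_pos": TCP position; "ee_rot": TCP orientation; "force": force on the tool from outside, world axes, zero at the start; "torque": the same for the moment, N m; "gripper_width": finger opening in mm.
Only numpy, scipy, OpenCV 4.12 (cv2) and the standard library are available. Lean on these libraries where they do the work, as an engineer would, in place of code of your own. Each camera call takes 0.05 s, during which the arm holds its last target.

## Working session

There is one attempt and no reset: what is moved stays moved. The work goes in short steps, Python scripts to look and compute and a tool call to move; the robot and the scene stay as the last step left them, time stands still between calls to the robot, and variables do not carry over. Pictures are saved under pics/ and viewed, and the job is handed in when it is done.

Besides the shell and the picture viewer there is one more tool, called after "Call:" as name([rows], argument=value, ...), one row to a line, values as JSON. move_arm: Moves the arm, as the interface text tells. Its arguments: {"type":"object","properties":{"moves":{"type":"array","items":{"type":"array"}},"force":{"type":"number"}},"required":["moves"]}

```bash
mkdir -p pics; python3 - <<'E'
from workcell import status, viewer
import cv2
print(status.state())
for n in("side","top"):
    im=viewer.grab_frame(n); cv2.imwrite(f"pics/{n}0.png",im[:,:,::-1]); print(n,viewer.get_calibration(n))
E
```

```text
{'time_s': 0.0, 'qpos': array([ 7.28795214e+01,  1.83501822e+01,  8.97081976e+01, -1.87077175e-03,
        7.20443394e+01, -1.14583751e+00]), 'qvel': array([-0.01434922, -0.00718966, -0.06809674,  0.09942695,  0.07559172,
       -0.05905723]), 'effort': array([-3.40431598e-04, -4.12462270e+01, -2.31969595e+01,  7.27216084e-02,
        4.56438074e-02, -1.33033723e-04]), 'ee_pos': array([158.13929162, 552.42456563, 291.42265518]), 'ee_rot': array([ -90.15383897,   89.89726542, -106.12790174]), 'force': array([0.12906267, 0.28407132, 0.3925547 ]), 'torque': array([-0.0217989 ,  0.03082155,  0.02388335]), 'gripper_width': 91.21459142344249}
side {'camera_matrix': array([[400.11473526,   0.        , 256.90535665],
       [  0.        , 400.11473526, 189.1320131 ],
       [  0.        ,   0.        ,   1.        ]]), 'D': array([0.0118407, 0.       , 0.       , 0.       , 0.       ]), 'eye': array([ 404.35398126, -764.36777511,  527.0009165 ]), 'rotation': array([-121.0227898,   -1.0968865,  -10.8193098])}
top {'camera_matrix': array([[390.55985315,   0.        , 247.01983064],
       [  0.        , 390.55985315, 192.28755865],
       [  0.        ,   0.        ,   1.        ]]), 'D': array([-0.0513314,  0.       ,  0.       ,  0.       ,  0.       ]), 'eye': array([510.14598069,  42.89737981, 926.1318804 ]), 'rotation': array([-177.580609  ,   -1.71367448,  -90.02956432])}
```

View pics/side0.png

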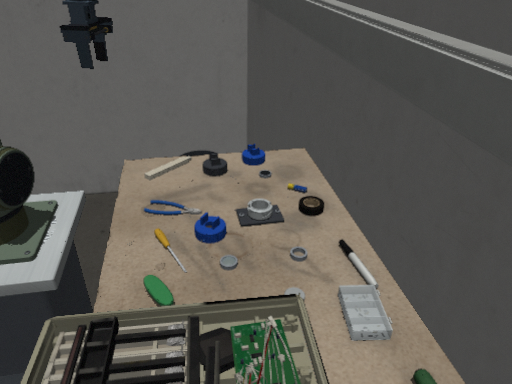

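View pics/top0.png

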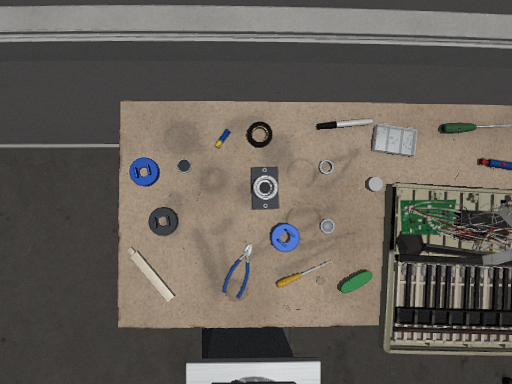

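```bash
cat > h.py <<'E'
import numpy as np, cv2
from scipy.spatial.transform import Rotation as R
from workcell import status, viewer
cal={n:viewer.get_calibration(n) for n in("side","top")}
def Rm(n): return R.from_euler('xyz',cal[n]['rotation'],degrees=True).as_matrix()
def cast(n,uv,z):
    c=cal[n]; p=cv2.undistortPoints(np.array(uv,float).reshape(-1,1,2),c['camera_matrix'],c['D']).reshape(-1,2)
    d=np.c_[p,np.ones(len(p))]@Rm(n).T
    e=np.array(c['eye']); return e+d*((z-e[2])/d[:,2:3])
def proj(n,P):
    c=cal[n]; r=Rm(n).T; 
    return cv2.projectPoints(np.array(P,float).reshape(-1,1,3),cv2.Rodrigues(r)[0],-r@np.array(c['eye']),c['camera_matrix'],c['D'])[0].reshape(-1,2)
def tri(a,b):
    A=[];B=[]
    M=np.zeros((3,3));v=np.zeros(3)
    for n,uv in(("top",a),("side",b)):
        e=np.array(cal[n]['eye']); d=cast(n,uv,0)[0]-e; d/=np.linalg.norm(d); Pm=np.eye(3)-np.outer(d,d); M+=Pm; v+=Pm@e
    return np.linalg.solve(M,v)
E
python3 - <<'E'
from h import *
t=cv2.imread("pics/top0.png"); s=cv2.imread("pics/side0.png")
cv2.imwrite("pics/c1.png",cv2.resize(t[115:255,125:395],None,fx=2.9,fy=2.9,interpolation=cv2.INTER_CUBIC))
cv2.imwrite("pics/c2.png",cv2.resize(s[140:305,190:345],None,fx=3.6,fy=3.6,interpolation=cv2.INTER_CUBIC))
for nm,uv,z in [("mouth",(265,188),34),("black",(163,221),25),("filter",(184,166),8),("ring",(326,167),11),("disc",(327,226),10),("white",(375,184),10),("blue1",(144,171),25),("blue2",(285,237),25),("tape",(260,134),19)]:
    P=cast("top",uv,z); print(nm,P.round(1),proj("side",P).round(1))
E
```

```text
mouth [[557.7 -25.   34. ]] [[258. 204.]]
black [[482.1 208.8  25. ]] [[214.3 162.8]]
filter [[610.7 163.7   8. ]] [[263.8 172.6]]
ring [[ 609. -172.   11.]] [[297.  251.3]]
disc [[ 469.3 -173.4   10. ]] [[227.4 259.9]]
white [[ 568.9 -290.3   10. ]] [[293.2 298. ]]
blue1 [[597.2 253.6  25. ]] [[253.  152.9]]
blue2 [[445.  -71.7  25. ]] [[209.8 224.1]]
tape [[685.3 -14.8  19. ]] [[310.4 202.3]]
```

View pics/c1.png

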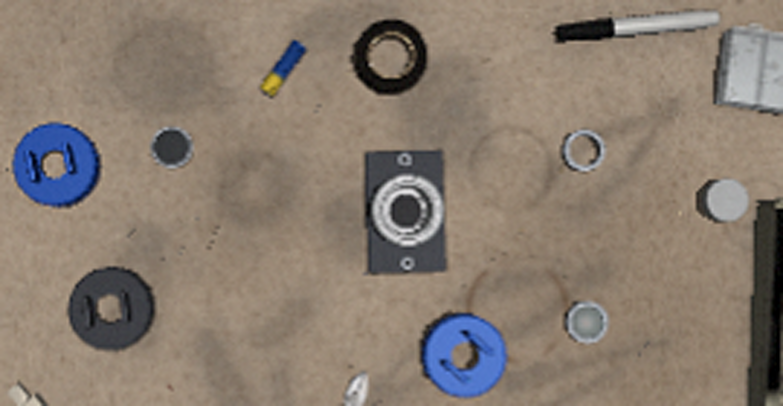

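View pics/c2.png

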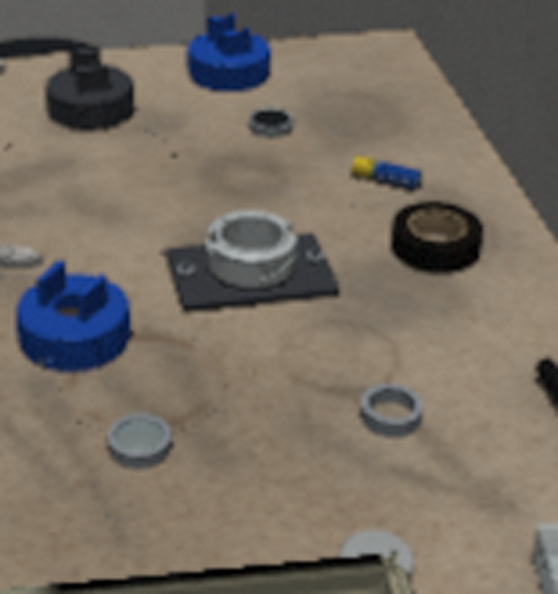

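```bash
cat >> h.py <<'E'
def sil(n,im,c,w,f=8,thr=0.5,fill=True):
    """grey/blueish object on tan bench, centroid of filled silhouette near c (px), im RGB"""
    x0,y0=int(c[0]-w),int(c[1]-w)
    cr=im[y0:y0+2*w+1,x0:x0+2*w+1].astype(np.float32)
    up=cv2.resize(cr,None,fx=f,fy=f,interpolation=cv2.INTER_CUBIC)
    ch=(up[:,:,0]-up[:,:,2])/np.maximum(up.sum(2),20)   # normalised chroma
    bg=np.percentile(ch,80); m=(ch<bg*thr).astype(np.uint8)
    nc,lab,st,ce=cv2.connectedComponentsWithStats(m)
    k=1+np.argmax(st[1:,4]); mm=(lab==k).astype(np.uint8)
    cs,_=cv2.findContours(mm,cv2.RETR_EXTERNAL,cv2.CHAIN_APPROX_NONE); cs=max(cs,key=cv2.contourArea)
    if fill: cs=cv2.convexHull(cs)
    M=cv2.moments(cs); u=np.array([M['m10'],M['m01']])/M['m00']
    off=lambda p:(p+0.5)/f-0.5+np.array([x0,y0])
    return off(u),off(cs[:,0,:].astype(float)),M['m00']/f/f,bg
E
python3 - <<'E'
from h import *
T=cv2.imread("pics/top0.png")[:,:,::-1]; S=cv2.imread("pics/side0.png")[:,:,::-1]
for nm,a,b,h,w in [("lens",(327,226),(229,262),10,11),("spacer",(326,167),(298,254),11,11),("filter",(184,166),(265,174),8,10),("tape",(260,134),(311,206),19,17)]:
    u,c,A,bg=sil("top",T,a,w); v,c2,A2,bg2=sil("side",S,b,w)
    P=cast("top",u,h/2)[0];Q=cast("side",v,h/2)[0]
    W=cast("top",c,h/2); 
    print(nm,u.round(2),v.round(2),"top",P.round(1),"ext",np.ptp(W[:,:2],axis=0).round(1),"side",Q.round(1),"tri",tri(u,v).round(1),round(A),round(A2))
E
```

```text
lens [327.01 225.6 ] [228.34 261.82] top [ 470.1 -174.6    5. ] ext [35.5 36.6] side [ 471.  -173.6    5. ] tri [ 470.5 -174.5    5.8] 178 229
spacer [325.93 166.37] [298.27 253.34] top [ 611.1 -173.2    5.5] ext [35.1 36.8] side [ 612.  -172.3    5.5] tri [ 611.4 -173.1    6.2] 175 216
filter [183.76 165.29] [264.8  173.38] top [612.9 164.8   4. ] ext [34.4 35.4] side [614.2 166.3   4. ] tri [613.3 164.6   4.9] 174 86
tape [268.67 128.94] [308.1  210.97] top [699.4 -36.    9.5] ext [10.8  7.7] side [674.2 -35.6   9.5] tri [687.5 -33.4   8.8] 10 67
```

```bash
python3 - <<'E'
from h import *
T=cv2.imread("pics/top0.png")[:,:,::-1]; S=cv2.imread("pics/side0.png")[:,:,::-1]
def plate(n,im,c,w):
    u,cs,A,bg=sil(n,im,c,w)
    return u,cs
u,cs=plate("top",T,(265,188),30)
W=cast("top",cs,8)[:,:2].astype(np.float32); r=cv2.minAreaRect(W); print("plate top",u,r)
# mouth bright annulus top
def bright(n,im,c,w,thr,f=8):
    x0,y0=c[0]-w,c[1]-w
    up=cv2.resize(im[y0:y0+2*w+1,x0:x0+2*w+1].astype(np.float32).mean(2),None,fx=f,fy=f,interpolation=cv2.INTER_CUBIC)
    m=(up>thr).astype(np.uint8); cs,_=cv2.findContours(m,cv2.RETR_EXTERNAL,cv2.CHAIN_APPROX_NONE)
    c_=max(cs,key=cv2.contourArea); h=cv2.convexHull(c_)
    return (h[:,0]+.5)/f-.5+[x0,y0]
for thr in(110,140,170):
    W=cast("top",bright("top",T,(265,188),15,thr),33)[:,:2].astype(np.float32); print("ridge",thr,cv2.fitEllipse(W),cv2.minEnclosingCircle(W))
big=lambda im,c,w,k:cv2.resize(im[c[1]-w:c[1]+w+1,c[0]-w:c[0]+w+1,::-1],None,fx=k,fy=k,interpolation=cv2.INTER_CUBIC)
a=np.hstack([big(T,(265,188),24,8),big(T,(163,221),24,8)]);cv2.imwrite("pics/b1.png",a)
a=np.hstack([big(S,(260,211),24,8),big(S,(215,164),24,8)]);cv2.imwrite("pics/b2.png",a)
for n,im,c in(("top",T,(163,221)),("side",S,(215,166))):
    u,cs,A,bg=sil(n,im,c,19)
    print("cap",n,u,cast(n,u,12.5),np.ptp(cast(n,cs,12.5)[:,:2],axis=0),A)
E
```

```text
plate top [264.26630027 187.46734068] ((560.5651245117188, -25.087100982666016), (99.30343627929688, 64.65129852294922), 1.4351712465286255)
ridge 110 ((558.1171875, -53.86660385131836), (71.16557312011719, 113.96985626220703), 175.80332946777344) ((557.95703125, -38.904911041259766), 41.66176986694336)
ridge 140 ((560.0951538085938, -25.83024787902832), (54.932228088378906, 55.450103759765625), 83.78549194335938) ((559.8659057617188, -25.623361587524414), 28.085556030273438)
ridge 170 ((560.117431640625, -25.765888214111328), (53.170188903808594, 54.1407356262207), 96.5948257446289) ((559.8548583984375, -25.325654983520508), 27.468854904174805)
cap top [162.80498345 220.94192392] [[481.88340549 211.58436707  12.5       ]] [66.49142199 67.97710627] 657.75
cap side [214.65277053 158.98296898] [[487.24434437 256.16327258  12.5       ]] [118.84049471 187.18230328] 883.765625
```

View pics/b1.png

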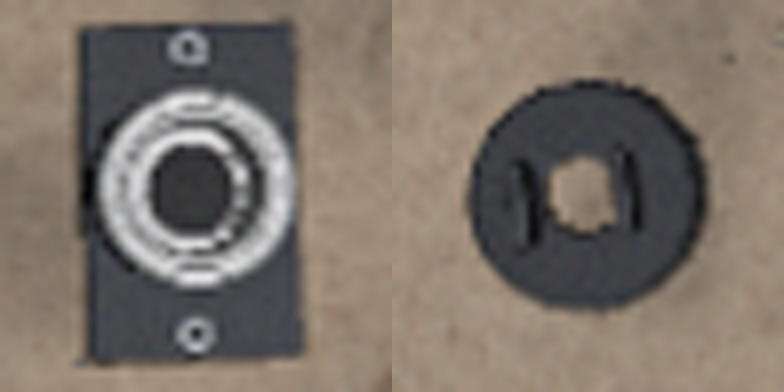

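View pics/b2.png

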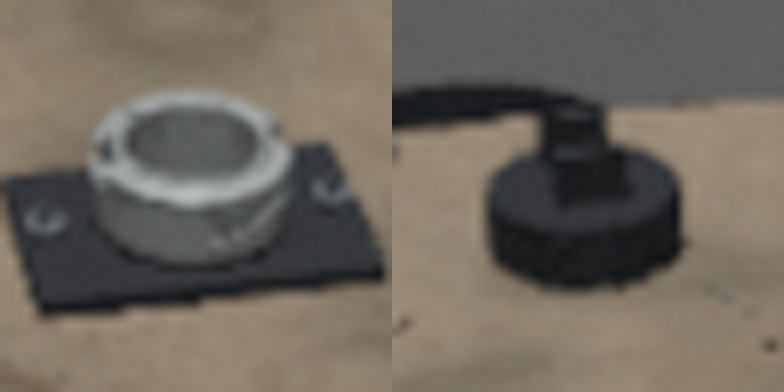

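```bash
cat >> h.py <<'E'
def axes():
    s=status.state(); return R.from_euler('xyz',s['ee_rot'],degrees=True).as_matrix(), s
def plan(p0,psi0,p1,psi1=None):
    """commanded p0,heading of tool y psi0 (deg), -> shift cm in tool axes, turn rad"""
    if psi1 is None: psi1=psi0
    a=np.radians(psi0); X=np.array([0,0,-1.]);Y=np.array([np.cos(a),np.sin(a),0]);Z=np.cross(X,Y)
    d=np.array(p1,float)-p0
    return np.round([d@X/10,d@Y/10,d@Z/10],3),round(np.radians(psi0-psi1),4)
E
python3 - <<'E'
from h import *
M,s=axes(); print(M.round(4)); h=np.degrees(np.arctan2(M[1,1],M[0,1])); print("heading",h, s['qpos'][0],s['qpos'][5])
E
```

```text
[[-4.000e-04  2.752e-01  9.614e-01]
 [-1.500e-03  9.614e-01 -2.752e-01]
 [-1.000e+00 -1.500e-03 -0.000e+00]]
heading 74.02651120846382 72.87988690826062 -1.1462549377076363
```

```bash
python3 - <<'E'
from h import *
print(plan([158.241,552.806,292.276],74.026,[470.5,-174.2,150],0))
E
```

```text
(array([ 14.228, -61.3  ,  50.027]), np.float64(1.292))
```

Call:
move_arm([
  [[14.2, -61.3, 50.0], 1.292, 0.4],
  [[14.2, -61.3, 50.0], 1.292, 0.4],
  [[14.2, -61.3, 50.0], 1.292, 0.4],
  [[14.2, -61.3, 50.0], 1.292, 0.4],
  [[14.2, -61.3, 50.0], 1.292, 0.4],
  [[14.2, -61.3, 50.0], 1.292, 0.4],
  [[14.2, -61.3, 50.0], 1.292, 0.4],
  [[14.2, -61.3, 50.0], 1.292, 0.4],
  [[14.2, -61.3, 50.0], 1.292, 0.4],
  [[14.2, -61.3, 50.0], 1.292, 0.4],
  [[14.2, -61.3, 50.0], 1.292, 0.4],
  [[14.2, -61.3, 50.0], 1.292, 0.4],
  [[14.2, -61.3, 50.0], 1.292, 0.4],
  [[14.2, -61.3, 50.0], 1.292, 0.4],
  [[14.2, -61.3, 50.0], 1.292, 0.4],
  [[14.2, -61.3, 50.0], 1.292, 0.4],
], force=12)

```text
time_s: 2.1
ee_pos: [469.6, -172.8, 150.4]
ee_rot: [-132.7, 90.0, 137.4]
force: [-0.3, 0.8, 0.1]
gripper_width: 64.0
```

Call:
move_arm([
  [[5.0, 0, 0], 0, 0.4],
  [[6.7, 0, 0], 0, 0.4],
  [[6.7, 0, 0], 0, 0.4],
  [[6.7, 0, 0], 0, -0.5],
  [[6.7, 0, 0], 0, -0.5],
  [[6.7, 0, 0], 0, -0.5],
  [[6.7, 0, 0], 0, -0.5],
], force=10)

```text
time_s: 2.98
ee_pos: [470.5, -174.2, 83.8]
ee_rot: [77.7, 89.9, -12.4]
force: [0.8, 0.2, 3.1]
gripper_width: 33.0
```

```bash
python3 - <<'E'
from h import *
M,s=axes(); print(s['ee_pos'],s['gripper_width'],M[:,1].round(4),M[:,0].round(4))
for n in("top","side"):
    im=viewer.grab_frame(n); cv2.imwrite(f"pics/{n}1.png",im[:,:,::-1])
a=cv2.imread("pics/top1.png")[190:260,290:365];b=cv2.imread("pics/side1.png")[210:290,190:270]
cv2.imwrite("pics/d1.png",np.hstack([cv2.resize(a,(390,390),interpolation=2),cv2.resize(b,(390,390),interpolation=2)]))
E
```

```text
[ 470.5254179  -174.20891915   83.82522813] 33.044832193568105 [ 1.0e+00 -1.0e-04  1.1e-03] [ 1.1e-03 -2.0e-04 -1.0e+00]
```

View pics/d1.png

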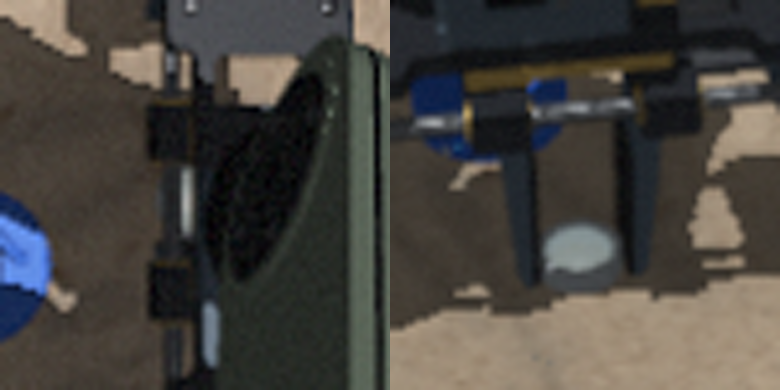

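Call:
move_arm([
  [[0, 0, 0], 0, 0.4],
  [[0, 0, 0], 0, 0.4],
  [[0, 0, 0], -1.5708, 0.4],
  [[0, 0, 0], -1.5708, 0.4],
  [[0, 0, 0], -1.5708, 0.4],
  [[0, 0, 0], -1.5708, 0.4],
  [[0, 0, 0], -1.5708, 0.4],
  [[0, 0, 0], -1.5708, 0.4],
  [[0, 0, 0], -1.5708, 0.4],
  [[0, 0, 0], -1.5708, 0.4],
  [[0, 0, 0], -1.5708, 0.4],
  [[0, 0, 0], -1.5708, 0.4],
  [[0, 0, 0], -1.5708, -0.5],
  [[0, 0, 0], -1.5708, -0.5],
  [[0, 0, 0], -1.5708, -0.5],
  [[0, 0, 0], -1.5708, -0.5],
])

```text
time_s: 5.08
ee_pos: [470.3, -174.1, 83.2]
ee_rot: [30.6, 90.0, 30.5]
force: [0.2, -0.4, 0.6]
gripper_width: 33.6
```

```bash
python3 - <<'E'
from h import *
M,s=axes(); print(s['ee_pos'],s['gripper_width'],M[:,1].round(4),s['force'],s['time_s'])
E
```

```text
[ 470.26421266 -174.10828725   83.22771104] 33.63191159342711 [1.e-04 1.e+00 1.e-04] [ 0.15637577 -0.37244454  0.62882912] 5.075
```

Call:
move_arm([
  [[0, 0, 0], 0, 0.4],
  [[0, 0, 0], 0, 0.4],
  [[-6, 0, 0], 0, 0.4],
  [[-12, 6, 0], 0, 0.4],
  [[-12, 12, -5], 0, 0.4],
  [[-12, 18, -5], 0, 0.4],
  [[-12, 20, -5], 0, 0.4],
])

```text
time_s: 5.95
ee_pos: [419.1, 27.7, 203.8]
ee_rot: [19.2, 89.9, 19.2]
force: [0.9, -0.0, -0.2]
gripper_width: 63.7
```

```bash
python3 - <<'E'
from h import *
M,s=axes(); print(s['ee_pos'],s['time_s'])
T=viewer.grab_frame("top");S=viewer.grab_frame("side")
cv2.imwrite("pics/top2.png",T[:,:,::-1]);cv2.imwrite("pics/side2.png",S[:,:,::-1])
for n,im,c in(("top",T,(327,226)),("side",S,(229,262))):
    u,cs,A,bg=sil(n,im,c,11); print(n,u,cast(n,u,5),A)
E
```

```text
[419.12469266  27.67517645 203.83402631] 5.95
top [326.43261674 225.52281259] [[ 470.25443736 -173.2127052     5.        ]] 178.1171875
side [228.33538551 261.28553879] [[ 471.1922738  -172.06672451    5.        ]] 227.2265625
```

View pics/top2.png

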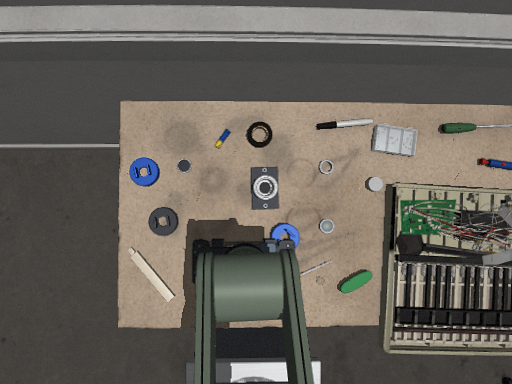

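```bash
python3 - <<'E'
from h import *
S=cv2.imread("pics/side0.png");T=cv2.imread("pics/top2.png")
for c in [(259.5,204.2)]: print(cast("side",c,34)-[.9,2.0,0])
k=14
cv2.imwrite("pics/e1.png",np.hstack([cv2.resize(S[190:226,240:280],None,fx=10,fy=10,interpolation=2),cv2.resize(T[170:206,246:286],None,fx=10,fy=10,interpolation=2)]))
# top: bolts
print(cast("top",[(245-4+188/8-.5,164+47/8-.5),(241+196/8-.5,164+335/8-.5)],8))
E
```

```text
[[560.05104613 -28.36040109  34.        ]]
[[603.17470193 -24.77078371   8.        ]
 [518.13444441 -26.92459771   8.        ]]
```

View pics/e1.png

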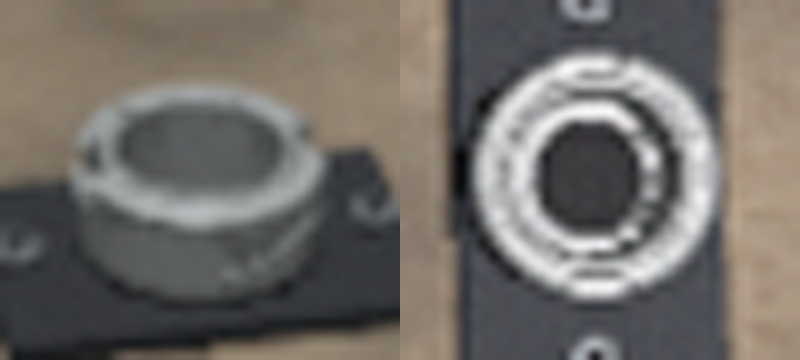

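Call:
move_arm([
  [[0, -6, 2], 0, 0.4],
  [[3, -12, 5], 0, 0.4],
  [[5, -18, 5], 0, 0.4],
  [[6, -20, 5], 0, 0.4],
  [[6, -20, 5], 0, 0.4],
  [[11.5, -20, 5], 0, 0.4],
  [[12, -20, 5], 0, 0.4],
  [[12, -20, 5], 0, 0.4],
  [[12, -20, 5], 0, -0.5],
  [[12, -20, 5], 0, -0.5],
  [[12, -20, 5], 0, -0.5],
  [[12, -20, 5], 0, -0.5],
  [[8, -20, 5], 0, -0.5],
  [[6, -17, 7], 0, -0.5],
  [[6, -12, 10], 0, -0.5],
  [[6, -8, 13], 0, -0.5],
  [[6, -5.25, 14.03], 0, -0.5],
  [[7, -5.25, 14.03], 0, -0.5],
  [[7.5, -5.25, 14.03], 0, -0.5],
  [[7.5, -5.25, 14.03], 0, -0.5],
], force=15)

```text
time_s: 8.55
ee_pos: [559.6, -27.6, 127.5]
ee_rot: [179.3, 89.9, 179.3]
force: [-0.1, -0.5, 0.3]
gripper_width: 32.5
```

```bash
python3 - <<'E'
from h import *
M,s=axes(); print(s['ee_pos'],s['gripper_width'],M[:,1].round(4),s['force'],s['time_s'])
S=viewer.grab_frame("side");cv2.imwrite("pics/side3.png",S[:,:,::-1])
cv2.imwrite("pics/e2.png",cv2.resize(S[130:250,200:330,::-1],None,fx=5,fy=5,interpolation=2))
E
```

```text
[559.60339236 -27.59436061 127.46073542] 32.544161895730475 [0.0014 1.     0.    ] [-0.06992837 -0.52529508  0.276865  ] 8.55
```

View pics/e2.png

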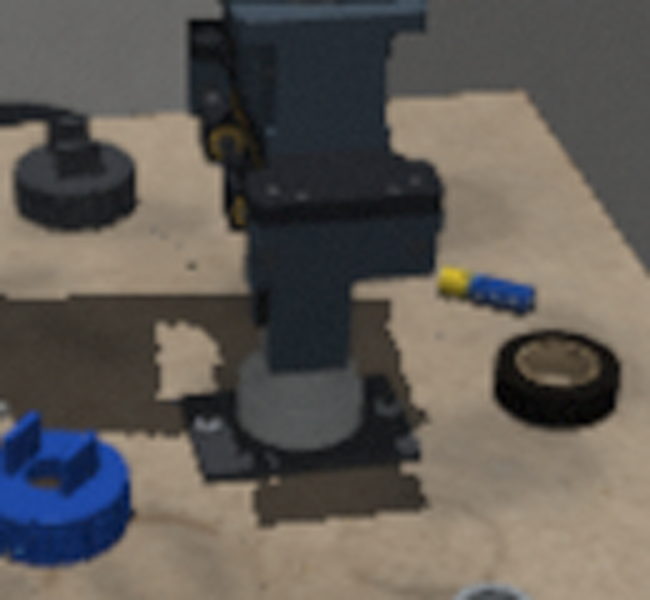

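Call:
move_arm([
  [[0, 0, 0], 0, -0.5],
  [[0.6, 0, 0], 0, -0.5],
  [[0.6, 0, 0], 0, -0.5],
])

```text
time_s: 8.98
ee_pos: [560.1, -26.7, 121.8]
ee_rot: [172.1, 89.9, 172.1]
force: [-0.0, 0.1, 0.7]
gripper_width: 32.5
```

```bash
python3 - <<'E'
from h import *
M,s=axes(); print(s['ee_pos'],s['gripper_width'],M[:,1].round(4),s['force'],s['time_s'])
E
```

```text
[560.1278605  -26.7401078  121.75012871] 32.5494945209063 [2.e-04 1.e+00 2.e-04] [-0.01627499  0.0775269   0.65760551] 8.975
```

Call:
move_arm([
  [[0.5, 0, 0], 0, -0.5],
  [[0.9, 0, 0], 0, -0.5],
  [[0.9, 0, 0], 0, -0.5],
  [[0.9, 0, 0], 0, -0.5],
])

```text
time_s: 9.48
ee_pos: [560.5, -26.6, 113.2]
ee_rot: [137.5, 90.0, 137.5]
force: [0.3, -0.4, -0.0]
gripper_width: 33.0
```

```bash
python3 - <<'E'
from h import *
M,s=axes(); print(s['ee_pos'],s['gripper_width'],M[:,1].round(4),s['force'],s['torque'],s['time_s'])
S=viewer.grab_frame("side");cv2.imwrite("pics/side4.png",S[:,:,::-1])
cv2.imwrite("pics/e3.png",cv2.resize(S[170:240,220:300,::-1],None,fx=8,fy=8,interpolation=2))
E
```

```text
[560.53512399 -26.5717067  113.167336  ] 33.029471144819844 [-1.e-04  1.e+00  1.e-04] [ 0.26340331 -0.42703309 -0.03523329] [ 0.03746844 -0.00904425  0.02453462] 9.475
```

View pics/e3.png

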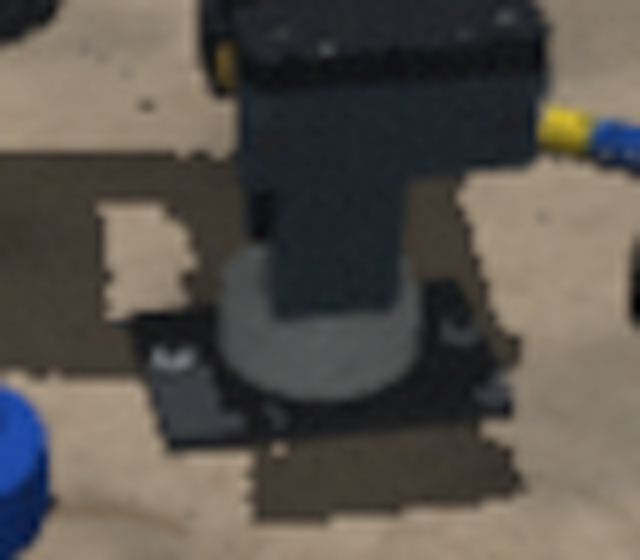

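Call:
move_arm([
  [[0, 0, 0], 0, 0.2],
  [[0, 0, 0], 0, 0.2],
  [[-3, 0, 0], 0, 0.2],
  [[-4, -6, 2], 0, 0.2],
  [[-4, -12, 4], 0, 0.2],
  [[-3, -14.75, 5.06], 0, 0.2],
  [[-3, -14.75, 5.06], 0, 0.2],
])

```text
time_s: 10.4
ee_pos: [611.2, -176.2, 142.3]
ee_rot: [168.8, 90.0, 168.6]
force: [-0.5, -0.1, -0.1]
gripper_width: 55.0
```

```bash
python3 - <<'E'
from h import *
M,s=axes(); print(s['ee_pos'],s['gripper_width'],s['force'],s['time_s'])
T=viewer.grab_frame("top");S=viewer.grab_frame("side")
a=T[164:212,240:290,::-1];b=S[185:233,235:285,::-1]
cv2.imwrite("pics/e4.png",cv2.resize(np.hstack([a,b]),None,fx=8,fy=8,interpolation=2))
E
```

```text
[ 611.20389077 -176.20832034  142.2836845 ] 55.022572670255734 [-0.4821897  -0.09408486 -0.06650635] 10.4
```

View pics/e4.png

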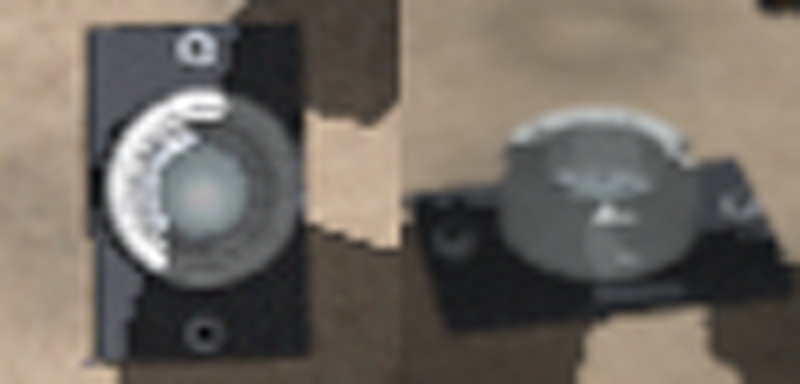

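Call:
move_arm([
  [[0, 0, 0], 0, 0.2],
  [[4, 0, 0], 0, 0.2],
  [[6, 0, 0], 0, 0.2],
  [[6, 0, 0], 0, 0.2],
  [[6, 0, 0], 0, -0.5],
  [[6, 0, 0], 0, -0.5],
  [[6, 0, 0], 0, -0.5],
  [[3, 0, 0], 0, -0.5],
  [[0, 4, -1], 0, -0.5],
  [[0, 9, -3], 0, -0.5],
  [[0, 14, -4.5], 0, -0.5],
  [[0, 14.75, -5.06], 0, -0.5],
  [[0, 14.75, -5.06], 0, -0.5],
  [[0.5, 14.75, -5.06], 0, -0.5],
  [[1, 14.75, -5.06], 0, -0.5],
  [[2, 14.75, -5.06], 0, -0.5],
  [[2.5, 14.75, -5.06], 0, -0.5],
  [[3, 14.75, -5.06], 0, -0.5],
  [[3, 14.75, -5.06], 0, -0.5],
])

```text
time_s: 12.88
ee_pos: [560.6, -26.6, 113.0]
ee_rot: [153.0, 90.0, 153.0]
force: [-0.1, 0.3, -0.8]
gripper_width: 33.0
```

```bash
python3 - <<'E'
from h import *
M,s=axes(); print(s['ee_pos'],s['gripper_width'],s['force'],s['torque'],s['time_s'])
E
```

```text
[560.57803342 -26.61945631 113.00636475] 32.97425960843393 [-0.14784344  0.26331431 -0.76018407] [ 0.04519866  0.02958167 -0.01070179] 12.875
```

Call:
move_arm([
  [[0, 0, 0], 0, 0.2],
  [[0, 0, 0], 0, 0.2],
  [[-3, 0, 0], 0, 0.2],
  [[-4, 6, 2], 0, 0.2],
  [[-4, 12, 4], 0, 0.2],
  [[-3, 17.5, 5.24], 0, 0.2],
  [[-3, 19.05, 5.24], 0, 0.2],
  [[-3, 19.05, 5.24], 0, 0.2],
])

```text
time_s: 13.88
ee_pos: [612.5, 164.5, 143.1]
ee_rot: [-139.0, 90.0, -138.8]
force: [-0.1, -0.5, 0.3]
gripper_width: 55.2
```

```bash
python3 - <<'E'
from h import *
M,s=axes(); print(s['ee_pos'],s['gripper_width'],s['force'],s['time_s'])
T=viewer.grab_frame("top");S=viewer.grab_frame("side")
a=T[164:212,240:290,::-1];b=S[185:233,235:285,::-1]
cv2.imwrite("pics/e5.png",cv2.resize(np.hstack([a,b]),None,fx=8,fy=8,interpolation=2))
E
```

```text
[612.5349425  164.49096393 143.07141561] 55.183021186118786 [-0.10239948 -0.52117671  0.27386052] 13.875
```

View pics/e5.png

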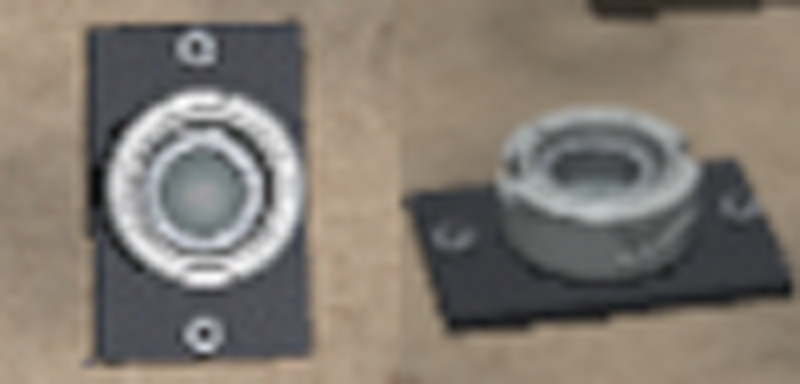

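Call:
move_arm([
  [[0, 0, 0], 0, 0.2],
  [[4, 0, 0], 0, 0.2],
  [[6.15, 0, 0], 0, 0.2],
  [[6.15, 0, 0], 0, 0.2],
  [[6.15, 0, 0], 0, -0.5],
  [[6.15, 0, 0], 0, -0.5],
  [[6.15, 0, 0], 0, -0.5],
  [[3, 0, 0], 0, -0.5],
  [[0, -4, -1], 0, -0.5],
  [[0, -9, -3], 0, -0.5],
  [[0, -14, -4.5], 0, -0.5],
  [[0, -18.5, -5.24], 0, -0.5],
  [[0, -19.05, -5.24], 0, -0.5],
  [[0.5, -19.05, -5.24], 0, -0.5],
  [[1, -19.05, -5.24], 0, -0.5],
  [[2, -19.05, -5.24], 0, -0.5],
  [[2.5, -19.05, -5.24], 0, -0.5],
  [[3, -19.05, -5.24], 0, -0.5],
  [[3, -19.05, -5.24], 0, -0.5],
])

```text
time_s: 16.35
ee_pos: [560.6, -26.5, 113.0]
ee_rot: [115.2, 90.0, 115.2]
force: [0.9, -0.2, -0.7]
gripper_width: 33.0
```

```bash
python3 - <<'E'
from h import *
M,s=axes(); print(s['ee_pos'],s['gripper_width'],s['force'],s['torque'],s['time_s'])
E
```

```text
[560.61942994 -26.46696531 113.0417096 ] 33.01186401843706 [ 0.91777888 -0.24696256 -0.74794751] [-0.05209802 -0.04904822 -0.02450527] 16.35
```

Call:
move_arm([
  [[0, 0, 0], 0, 0.2],
  [[0, 0, 0], 0, 0.2],
  [[-3, 0, 0], 0, 0.2],
  [[-6, -3, -3], 0, 0.2],
  [[-6, -6, -8], 0, 0.6],
  [[-6, -8, -12], 0, 0.6],
  [[-6, -8, -12], 0, 0.6],
])

```text
time_s: 17.23
ee_pos: [437.8, -107.3, 173.4]
ee_rot: [168.2, 89.9, 168.0]
force: [0.2, 0.9, 0.7]
gripper_width: 72.9
```

```bash
python3 - <<'E'
from h import *
M,s=axes(); print(s['ee_pos'],s['gripper_width'],s['force'],s['time_s'])
T=viewer.grab_frame("top");S=viewer.grab_frame("side")
cv2.imwrite("pics/top6.png",T[:,:,::-1]);cv2.imwrite("pics/side6.png",S[:,:,::-1])
a=T[164:212,240:290,::-1];b=S[185:233,235:285,::-1]; c=T[197:245,138:188,::-1]; d=S[140:188,190:240,::-1]
cv2.imwrite("pics/e6.png",cv2.resize(np.vstack([np.hstack([a,b]),np.hstack([c,d])]),None,fx=6,fy=6,interpolation=2))
u,cs,A,bg=sil("top",T,(163,221),19); print(u,cast("top",u,12.5),A)
E
```

```text
[ 437.75212565 -107.28214021  173.38458018] 72.86941157097846 [0.18719654 0.86345611 0.67572677] 17.225
[162.82207857 220.92447549] [[481.92393907 211.54492367  12.5       ]] 657.6640625
```

View pics/e6.png

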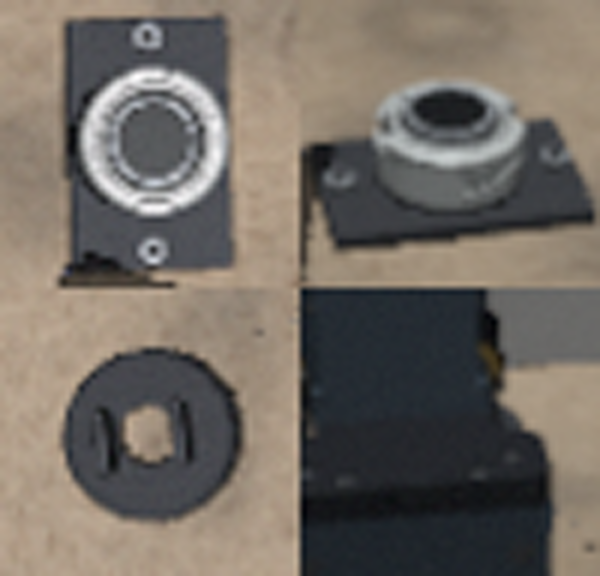

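```bash
python3 - <<'E'
from h import *
T=cv2.imread("pics/top6.png")
x0,y0,f=148,207,10
up=cv2.resize(T[y0:236,x0:178].astype(np.float32).mean(2),None,fx=f,fy=f,interpolation=cv2.INTER_CUBIC)
print(np.percentile(up,[1,5,10,50,90]))
for th in(30,36,42):
    m=(up<th).astype(np.uint8); nc,l,st,ce=cv2.connectedComponentsWithStats(m)
    for k in range(1,nc):
        if st[k,4]<300: continue
        p=np.argwhere(l==k)[:,::-1].astype(np.float32); W=cast("top",(p+.5)/f-.5+[x0,y0],35)[:,:2]
        r=cv2.minAreaRect(W.astype(np.float32))
        # row-wise left/right edges
        ys=np.unique(p[:,1]); L=np.array([[p[p[:,1]==y][:,0].min(),y] for y in ys]);Rr=np.array([[p[p[:,1]==y][:,0].max(),y] for y in ys])
        n=len(ys); sl=slice(n//5,-n//5)
        ang=[]
        for E_ in(L,Rr):
            w=cast("top",(E_[sl]+.5)/f-.5+[x0,y0],35); q=np.polyfit(w[:,0],w[:,1],1); ang.append(np.degrees(np.arctan(q[0])).round(1))
        c=np.linalg.eigh(np.cov(W.T))[1][:,1]; print(th,st[k,4],W.mean(0).round(1),"pca",np.degrees(np.arctan(c[1]/c[0])).round(1),"LR",ang)
E
```

```text
[ 27.21035355  42.66960182  54.71231308  73.73421478 152.47011414]
30 825 [480.1 222.8] pca 8.2 LR [np.float64(5.7), np.float64(7.3)]
36 1190 [480.5 222.8] pca 8.3 LR [np.float64(7.0), np.float64(6.5)]
36 424 [479.1 193.1] pca 2.9 LR [np.float64(0.4), np.float64(6.0)]
42 375 [500.1 180.8] pca 43.8 LR [np.float64(41.0), np.float64(48.4)]
42 663 [486.1 175.9] pca 10.7 LR [np.float64(14.7), np.float64(12.2)]
42 1013 [483.9 193.9] pca 8.1 LR [np.float64(10.3), np.float64(8.7)]
42 1597 [480.5 222.7] pca 9.3 LR [np.float64(7.9), np.float64(10.7)]
```

Call:
move_arm([
  [[0, 6, 1], 0, 0.4],
  [[0, 12, 2], -0.148, 0.4],
  [[0, 18, 3], -0.148, 0.4],
  [[0, 24, 4.14], -0.148, 0.4],
  [[0, 30, 4.14], -0.148, 0.4],
  [[0, 31.73, 4.14], -0.148, 0.4],
  [[1, 31.73, 4.14], -0.148, 0.4],
  [[2, 31.73, 4.14], -0.148, 0.4],
  [[2, 31.73, 4.14], -0.148, 0.4],
], force=40)

```text
time_s: 18.45
ee_pos: [481.3, 209.0, 151.9]
ee_rot: [-163.0, 89.8, -154.6]
force: [-0.3, 0.3, -0.7]
gripper_width: 63.8
```

```bash
python3 - <<'E'
from h import *
M,s=axes(); print(s['ee_pos'],s['gripper_width'],s['force'],s['time_s'],M[:,1])
S=viewer.grab_frame("side")
cv2.imwrite("pics/e7.png",cv2.resize(S[90:190,160:280,::-1],None,fx=5,fy=5,interpolation=2))
E
```

```text
[481.33689704 208.97804123 151.9467006 ] 63.77859831582171 [-0.34126956  0.29400673 -0.7363411 ] 18.45 [-1.45543662e-01  9.89351396e-01 -9.26378664e-04]
```

View pics/e7.png

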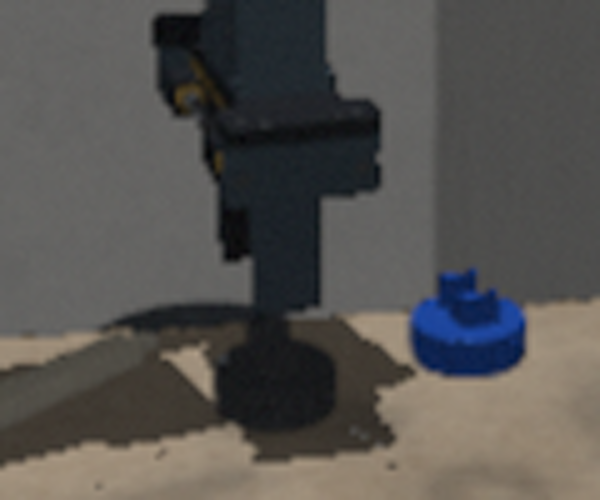

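Call:
move_arm([
  [[3, 0, 0], 0, 0.4],
  [[4.6, 0, 0], 0, 0.4],
  [[4.8, 0, 0], 0, 0.4],
  [[4.8, 0, 0], 0, -0.5],
  [[4.8, 0, 0], 0, -0.5],
  [[4.8, 0, 0], 0, -0.5],
  [[4.8, 0, 0], 0, -0.5],
  [[4.8, 0, 0], 0, -0.5],
], force=40)

```text
time_s: 19.5
ee_pos: [482.2, 210.8, 105.8]
ee_rot: [8.3, 89.9, 16.8]
force: [0.8, -0.7, 3.9]
gripper_width: 33.7
```

```bash
python3 - <<'E'
from h import *
M,s=axes(); print(s['ee_pos'],s['gripper_width'],s['force'],s['torque'],s['time_s'],np.degrees(np.arctan2(M[1,1],M[0,1])))
print(plan([481.94,210.67,105.28],98.48,[560.54,-26.6,150],91.5))
E
```

```text
[482.23824976 210.78661581 105.81360789] 33.745169144239114 [ 0.77027074 -0.74496023  3.94840736] [-0.13633907  0.05529818 -0.02019091] 19.5 98.49493904696548
(array([ -4.472, -24.627,   4.275]), np.float64(0.1218))
```

Call:
move_arm([
  [[-3, 0, 0], 0, -0.5],
  [[-6, -3, 0.5], 0, -0.5],
  [[-6.5, -7, 1], 0.05, -0.5],
  [[-6.5, -12, 2], 0.1218, -0.5],
  [[-6.5, -17, 3], 0.1218, -0.5],
  [[-6.5, -22, 4], 0.1218, -0.5],
  [[-6.5, -24.2, 4.275], 0.1218, -0.5],
  [[-6, -24.63, 4.275], 0.1218, -0.5],
  [[-5, -24.63, 4.275], 0.1218, -0.5],
  [[-4, -24.63, 4.275], 0.1218, -0.5],
  [[-4, -24.63, 4.275], 0.1218, -0.5],
  [[-4, -24.63, 4.275], 0.1218, -0.5],
])

```text
time_s: 21.0
ee_pos: [560.6, -26.0, 145.2]
ee_rot: [82.3, 90.0, 83.9]
force: [0.3, 0.4, -0.9]
gripper_width: 33.7
```

```bash
python3 - <<'E'
from h import *
M,s=axes(); print(s['ee_pos'],s['gripper_width'],s['force'],s['torque'],s['time_s'],np.degrees(np.arctan2(M[1,1],M[0,1])),M[:,0])
S=viewer.grab_frame("side")
cv2.imwrite("pics/e8.png",cv2.resize(S[140:240,200:320,::-1],None,fx=6,fy=6,interpolation=2))
E
```

```text
[560.55140899 -26.00798049 145.21874457] 33.74430753635499 [ 0.25408158  0.35240603 -0.88303001] [-0.00744698 -0.00271466 -0.01130631] 21.0 91.55336444930393 [ 1.75194885e-05  1.62676835e-04 -9.99999987e-01]
```

View pics/e8.png

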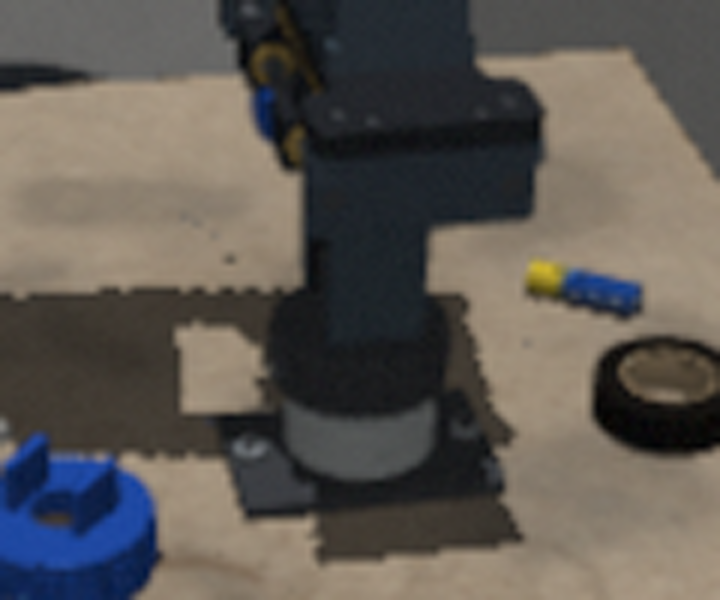

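Call:
move_arm([
  [[0.3, 0, 0], 0, -0.5],
  [[0.6, 0, 0], 0, -0.5],
  [[0.8, 0, 0], 0, -0.5],
  [[0.8, 0, 0], 0, -0.5],
])

```text
time_s: 21.55
ee_pos: [560.4, -26.6, 137.0]
ee_rot: [162.1, 90.0, 163.6]
force: [0.1, 0.1, -1.1]
gripper_width: 33.5
```

Call:
move_arm([
  [[0.2, 0, 0], 0, -0.5],
  [[0.4, 0, 0], 0, -0.5],
  [[0.6, 0, 0], 0, -0.5],
  [[0.6, 0, 0], 0, -0.5],
])

```text
time_s: 22.05
ee_pos: [560.4, -26.6, 131.0]
ee_rot: [164.7, 90.0, 166.2]
force: [-0.9, 0.0, -0.5]
gripper_width: 33.8
```

Call:
move_arm([
  [[0.2, 0, 0], 0, -0.5],
  [[0.4, 0, 0], 0, -0.5],
  [[0.5, 0, 0], 0, -0.5],
  [[0.55, 0, 0], 0, -0.5],
  [[0.55, 0, 0], 0, -0.5],
])

```text
time_s: 22.68
ee_pos: [560.5, -26.6, 126.0]
ee_rot: [54.2, 90.0, 55.7]
force: [-1.4, -0.2, 2.8]
gripper_width: 33.7
```

Call:
move_arm([
  [[0, 0, 0], 0.087, -0.5],
  [[0, 0, 0], 0.175, -0.5],
  [[0.01, 0, 0], 0.262, -0.5],
  [[0.05, 0, 0], 0.349, -0.5],
  [[0.1, 0, 0], 0.436, -0.5],
  [[0.145, 0, 0], 0.524, -0.5],
  [[0.19, 0, 0], 0.611, -0.5],
  [[0.236, 0, 0], 0.698, -0.5],
  [[0.236, 0, 0], 0.698, -0.5],
])

```text
time_s: 23.8
ee_pos: [561.0, -26.8, 123.7]
ee_rot: [23.4, 89.9, -15.0]
force: [1.1, 0.1, 2.2]
gripper_width: 33.8
```

```bash
python3 - <<'E'
from h import *
M,s=axes(); print(s['ee_pos'],s['gripper_width'],s['force'],s['torque'],s['time_s'],np.degrees(np.arctan2(M[1,1],M[0,1])),M[:,0])
S=viewer.grab_frame("side")
cv2.imwrite("pics/e9.png",cv2.resize(S[140:240,200:320,::-1],None,fx=6,fy=6,interpolation=2))
E
```

```text
[561.03185117 -26.79297055 123.70164168] 33.83799094195867 [1.06307774 0.06644564 2.20744223] [-0.22321218 -0.09025951 -0.01300605] 23.8 51.57569139746566 [ 1.43497917e-03 -3.84530813e-04 -9.99998896e-01]
```

View pics/e9.png

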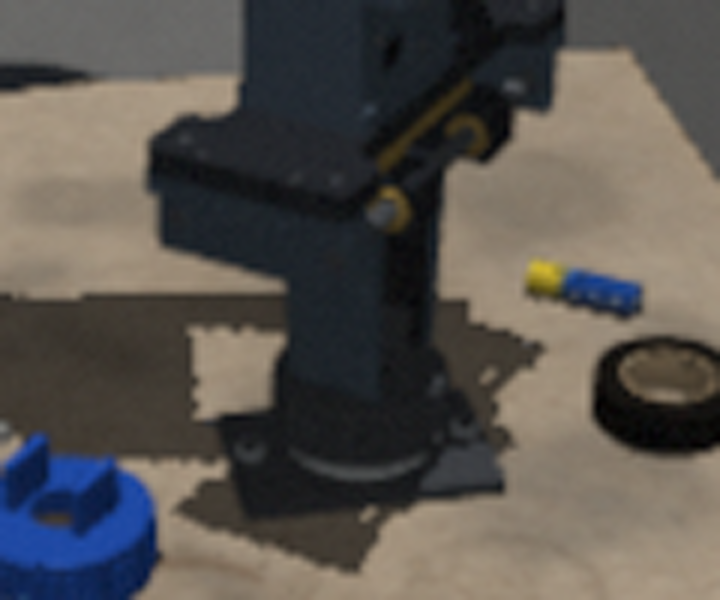

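Call:
move_arm([
  [[0.03, 0, 0], 0.07, -0.5],
  [[0.06, 0, 0], 0.14, -0.5],
  [[0.1, 0, 0], 0.21, -0.5],
  [[0.1, 0, 0], 0.28, -0.5],
  [[0.1, 0, 0], 0.35, -0.5],
  [[0.1, 0, 0], 0.419, -0.5],
  [[0.1, 0, 0], 0.419, -0.5],
], force=50)

```text
time_s: 24.72
ee_pos: [561.0, -26.7, 122.8]
ee_rot: [64.7, 89.9, 2.3]
force: [0.4, 0.1, 5.6]
gripper_width: 33.5
```

```bash
cat > st.py <<'E'
from h import *
M,s=axes(); print(s['ee_pos'],s['gripper_width'],s['force'],s['torque'],s['time_s'],np.degrees(np.arctan2(M[1,1],M[0,1])),M[:,0],s['effort'][5])
E
python3 st.py
```

```text
[560.95130777 -26.6552479  122.83179766] 33.467522923785644 [0.42458883 0.12614377 5.59204395] [-0.07661214 -0.01987242 -0.01988285] 24.725 27.5973380909978 [ 1.29153546e-03  5.19516702e-05 -9.99999165e-01] 0.1064899074845016
```

Call:
move_arm([
  [[0, 0, 0], 0.05, -0.5],
  [[0, 0, 0], 0.1, -0.5],
  [[0, 0, 0], 0.14, -0.5],
  [[0, 0, 0], 0.14, -0.5],
])

```text
time_s: 25.22
ee_pos: [561.0, -26.6, 122.8]
ee_rot: [71.6, 89.9, 1.2]
force: [0.1, -0.1, 4.9]
gripper_width: 33.5
```

```bash
python3 st.py
```

```text
[561.02005922 -26.60523835 122.81323042] 33.47706283852143 [ 0.07370269 -0.07528394  4.92649443] [-0.10781201 -0.0420864  -0.01973013] 25.225 19.585911371262434 [ 1.43207230e-03  2.92489558e-05 -9.99998974e-01] 0.029758138116449118
```

Call:
move_arm([
  [[0, 0, 0], 0.035, -0.5],
  [[0, 0, 0], 0.07, -0.5],
  [[0, 0, 0], 0.07, -0.5],
])

```text
time_s: 25.6
ee_pos: [561.0, -26.6, 122.8]
ee_rot: [71.4, 89.9, -3.2]
force: [0.8, 0.3, 4.4]
gripper_width: 33.2
```

```bash
python3 st.py
```

```text
[560.96074673 -26.62673872 122.79506916] 33.23218589187339 [0.75273967 0.27124501 4.3617038 ] [-0.12454283 -0.06252071  0.10593934] 25.6 15.487279716543641 [ 1.21619649e-03 -6.71429368e-05 -9.99999258e-01] 0.10074993129819632
```

Call:
move_arm([
  [[0, 0, 0], 0.035, -0.5],
  [[0, 0, 0], 0.05, -0.5],
  [[0, 0, 0], 0.05, -0.5],
])

```text
time_s: 25.98
ee_pos: [560.9, -26.7, 122.8]
ee_rot: [52.3, 89.9, -25.0]
force: [0.0, -0.7, 5.7]
gripper_width: 33.6
```

```bash
python3 st.py
```

```text
[560.86309964 -26.66965947 122.78527363] 33.638612204245504 [ 0.04254606 -0.69989668  5.71873283] [-0.10137917  0.00261553  0.33792042] 25.975 12.703855613624327 [ 1.00114695e-03 -4.65955006e-04 -9.99999390e-01] 0.403313348069787
```

Call:
move_arm([
  [[0, 0, 0], 0.035, -0.5],
  [[0, 0, 0], 0.035, -0.5],
  [[0, 0, 0], 0.035, -0.5],
])

```text
time_s: 26.35
ee_pos: [561.3, -26.7, 122.8]
ee_rot: [81.9, 89.9, 2.5]
force: [1.6, -0.6, 5.7]
gripper_width: 33.5
```

```bash
python3 st.py
```

```text
[561.28161031 -26.67433895 122.78771839] 33.52649471061842 [ 1.57662391 -0.6292162   5.7327787 ] [-0.06592105 -0.25771284  0.1538899 ] 26.35 10.60532211841683 [ 2.03708849e-03  8.96250733e-05 -9.99997921e-01] 0.11714423540979624
```

Call:
move_arm([
  [[0, 0, 0], 0.03, -0.5],
  [[0, 0, 0], 0.03, -0.5],
  [[0, 0, 0], 0.03, -0.5],
])

```text
time_s: 26.72
ee_pos: [561.4, -26.7, 122.8]
ee_rot: [77.1, 89.9, -4.0]
force: [3.6, -0.3, 5.4]
gripper_width: 33.6
```

```bash
python3 st.py
```

```text
[561.41910691 -26.68466006 122.75873519] 33.64852213018403 [ 3.58585378 -0.31472504  5.43591442] [-0.0396886  -0.54112099  0.43142814] 26.725 8.930308488238525 [ 2.36913447e-03 -1.64192962e-04 -9.99997180e-01] 0.4524713382124901
```

Call:
move_arm([
  [[0, 0, 0], 0, 0.1],
  [[0, 0, 0], 0, 0.1],
  [[0, 0, 0], 0, 0.1],
  [[-3, 0, 0], 0, 0.1],
  [[-7, 0, 0], 0, 0.1],
  [[-10, 3, 6], 0, 0.1],
  [[-10, -3, 12], 0, 0.1],
  [[-10, -9, 14], 0, 0.1],
  [[-10, -9, 14], 0, 0.1],
])

```text
time_s: 27.85
ee_pos: [490.3, -180.3, 221.9]
ee_rot: [-113.5, 89.8, 165.2]
force: [0.7, 0.1, -0.1]
gripper_width: 50.6
```

```bash
python3 st.py; python3 - <<'E'
from h import *
T=viewer.grab_frame("top");S=viewer.grab_frame("side")
cv2.imwrite("pics/top10.png",T[:,:,::-1]);cv2.imwrite("pics/side10.png",S[:,:,::-1])
a=T[160:214,238:292,::-1];b=S[175:229,233:287,::-1]
cv2.imwrite("pics/e10.png",cv2.resize(np.hstack([a,b]),None,fx=7,fy=7,interpolation=2))
E
```

```text
[ 490.2823423  -180.2619446   221.93037722] 50.59320646246148 [ 0.7176494   0.11960794 -0.14440509] [-0.08711313  0.01849952  0.00689481] 27.85 8.723588109187947 [-2.69678825e-03  7.12567157e-04 -9.99996110e-01] 0.16427043825387955
```

View pics/e10.png

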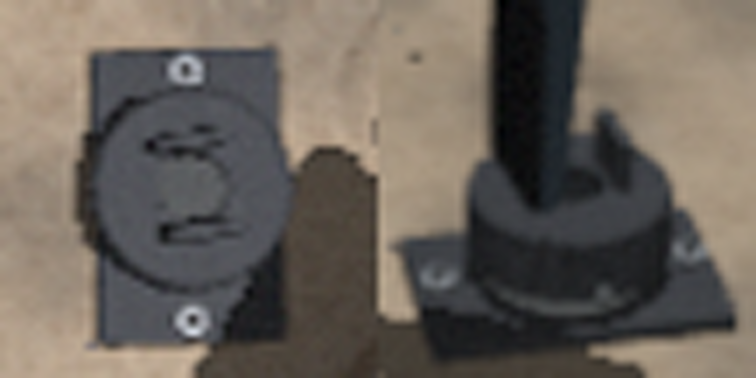

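View pics/top10.png

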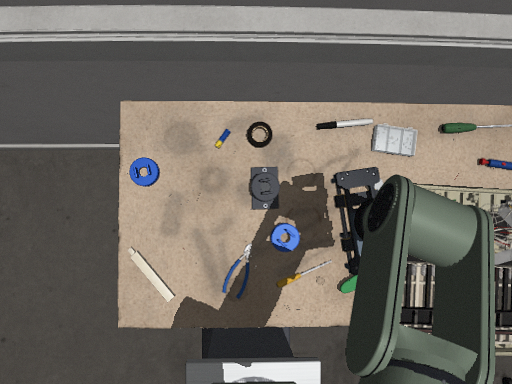

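```bash
python3 - <<'E'
from h import *
T=viewer.grab_frame("top");S=viewer.grab_frame("side")
cv2.imwrite("pics/side11.png",S[:,:,::-1])
a=T[170:204,248:282,::-1];b=S[175:229,233:287,::-1]
a=cv2.convertScaleAbs(a,alpha=2,beta=-40)
cv2.imwrite("pics/e11.png",np.hstack([cv2.resize(a,(400,400),interpolation=2),cv2.resize(b,(400,400),interpolation=2)]))
# predicted tab top outlines for heading h
for h in(-76,-81,-86):
    x=np.array([np.cos(np.radians(h)),np.sin(np.radians(h))]);y=np.array([-x[1],x[0]])
    for sgn in(1,-1):
        P=[np.r_[[560.7,-25.8]+e*12*x+sgn*o*y,z] for z in(62,42) for o in(17,12) for e in(-1,1)]
        print(h,sgn,((proj("top",P)-[248,170]+.5)*400/34).round().astype(int).tolist())
E
```

```text
-76 1 [[138, 122], [261, 92], [144, 148], [267, 117], [131, 130], [251, 100], [138, 155], [258, 125]]
-76 -1 [[182, 297], [305, 266], [175, 271], [298, 240], [174, 300], [295, 270], [168, 275], [288, 245]]
-81 1 [[144, 115], [269, 95], [148, 141], [274, 121], [138, 123], [260, 104], [142, 148], [264, 129]]
-81 -1 [[173, 293], [298, 273], [168, 267], [294, 247], [166, 297], [288, 277], [161, 271], [284, 252]]
-86 1 [[151, 109], [278, 100], [153, 135], [280, 126], [145, 117], [268, 108], [147, 142], [270, 134]]
-86 -1 [[164, 288], [291, 279], [162, 262], [289, 253], [157, 292], [281, 283], [155, 266], [279, 258]]
```

View pics/e11.png

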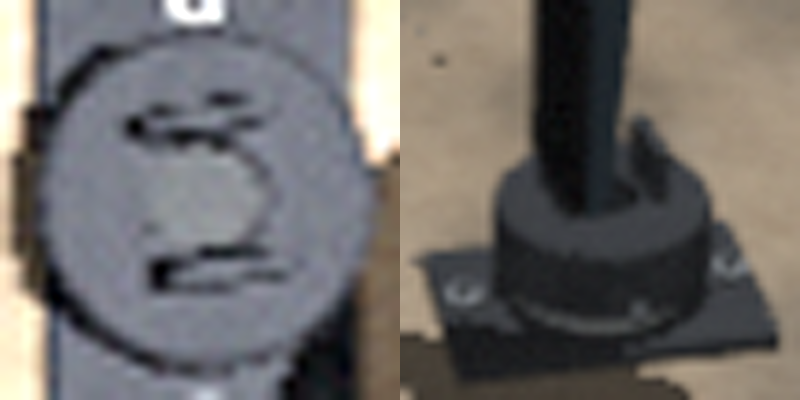

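Call:
move_arm([
  [[0, 5, -3], 0, 0.1],
  [[0, 9, -8], 0, 0.1],
  [[0, 9, -13], 0, 0.1],
  [[0, 9, -14], 0, 0.1],
  [[0, 9, -14], 0, 0.1],
  [[5, 9, -14], 0, 0.1],
  [[8.5, 9, -14], 0, 0.1],
  [[9.9, 9, -14], 0, 0.1],
  [[9.9, 9, -14], 0, 0.1],
])

```text
time_s: 29.18
ee_pos: [560.9, -27.4, 123.2]
ee_rot: [-92.0, 90.0, -173.2]
force: [-0.1, -0.3, 1.0]
gripper_width: 50.2
```

```bash
python3 st.py
```

```text
[560.86515603 -27.41510707 123.18866392] 50.21696685153013 [-0.10169485 -0.31725123  1.01835596] [-0.09852504  0.0215682  -0.01216854] 29.175 8.823499676899507 [-3.63110989e-04 -4.34356643e-05 -9.99999933e-01] -0.0017012120224535465
```

Call:
move_arm([
  [[0, 0, 0], 0, -0.5],
  [[0, 0, 0], 0, -0.5],
  [[0, 0, 0], 0, -0.5],
  [[0, 0, 0], 0, -0.5],
], force=40)

```text
time_s: 29.68
ee_pos: [561.4, -26.7, 124.7]
ee_rot: [73.1, 89.8, -8.0]
force: [0.9, -0.7, 6.5]
gripper_width: 33.6
```

```bash
python3 st.py
```

```text
[561.39026299 -26.73740149 124.67620902] 33.60037061769448 [ 0.89064103 -0.71240902  6.48920532] [-0.17904712  0.03144758  0.03996142] 29.675 8.901068596816406 [ 2.89528833e-03 -4.07601891e-04 -9.99995726e-01] 0.04763019969686866
```

Call:
move_arm([
  [[0, 0, 0], 0, -0.5],
  [[0, 0, 0], 0, -0.5],
])

```text
time_s: 29.92
ee_pos: [561.4, -26.7, 124.7]
ee_rot: [73.5, 89.8, -7.6]
force: [0.8, -1.5, 6.1]
gripper_width: 33.7
```

```bash
python3 st.py
```

```text
[561.42610361 -26.72750105 124.67738956] 33.68843844544898 [ 0.84698645 -1.45825764  6.07097519] [-0.21509861  0.04141821  0.05221881] 29.925 8.901460469966768 [ 2.94347627e-03 -3.94682590e-04 -9.99995590e-01] 0.047711102524772286
```

Call:
move_arm([
  [[0, 0, 0], 0.02, -0.5],
  [[0, 0, 0], 0.02, -0.5],
])

```text
time_s: 30.18
ee_pos: [561.5, -26.7, 124.7]
ee_rot: [65.2, 89.8, -17.0]
force: [1.1, -1.1, 6.2]
gripper_width: 33.4
```

```bash
python3 st.py; python3 - <<'E'
from h import *
S=viewer.grab_frame("side")
cv2.imwrite("pics/e12.png",cv2.resize(S[140:240,200:320,::-1],None,fx=6,fy=6,interpolation=2))
E
```

```text
[561.4865272  -26.73724688 124.70587194] 33.43690227532706 [ 1.12360636 -1.06791329  6.18441275] [-0.1119395   0.09366868  0.54508387] 30.175 7.863733848593946 [ 3.08888128e-03 -9.42303308e-04 -9.99994785e-01] 0.5372298136353493
```

View pics/e12.png

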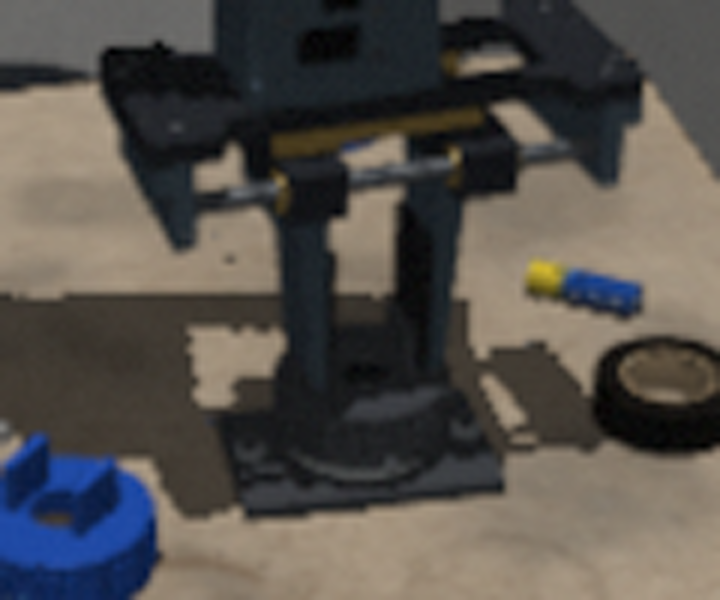

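Call:
move_arm([
  [[0, 0, 0], 0, 0.1],
  [[0, 0, 0], 0, 0.1],
  [[0, 0, 0], 0, 0.1],
  [[-3, 0, 0], 0, 0.1],
  [[-7, 0, 0], 0, 0.1],
  [[-10, -3, 6], 0, 0.1],
  [[-10, -9, 10], 0, 0.1],
  [[-10, -15, 14], 0, 0.1],
  [[-10, -18, 16], 0, 0.1],
  [[-10, -18, 16], 0, 0.1],
  [[-10, -18, 16], 0, 0.1],
])

```text
time_s: 31.6
ee_pos: [404.0, -209.5, 223.4]
ee_rot: [103.5, 90.0, 21.2]
force: [-0.1, 0.1, 0.5]
gripper_width: 50.0
```

```bash
python3 st.py; python3 - <<'E'
from h import *
T=viewer.grab_frame("top");S=viewer.grab_frame("side")
cv2.imwrite("pics/top13.png",T[:,:,::-1]);cv2.imwrite("pics/side13.png",S[:,:,::-1])
a=T[170:204,248:282,::-1];b=S[175:229,233:287,::-1]
a=cv2.convertScaleAbs(a,alpha=2,beta=-40)
cv2.imwrite("pics/e13.png",np.hstack([cv2.resize(a,(400,400),interpolation=2),cv2.resize(b,(400,400),interpolation=2)]))
E
```

```text
[ 403.95153336 -209.46444005  223.44892324] 50.02901878704493 [-0.13775983  0.07193829  0.48620691] [-0.10868353  0.0397215  -0.02557623] 31.6 7.6659012562206605 [ 7.62895646e-04  2.96058503e-04 -9.99999665e-01] -0.010239255207125098
```

View pics/e13.png

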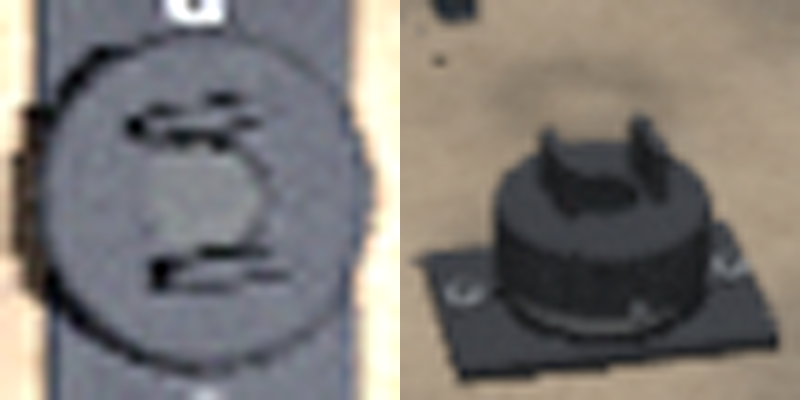

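View pics/side13.png

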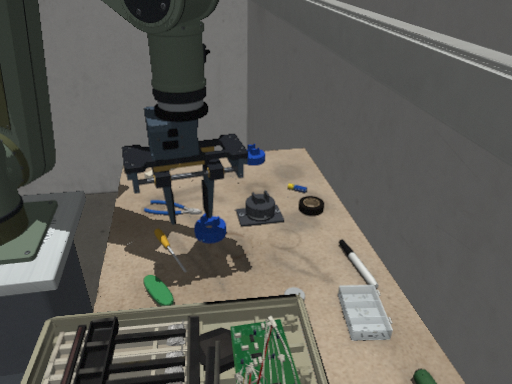

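```bash
python3 -c "
from workcell import env; print(env.job_done())"
```

```text
the job is handed in; nothing more can be done
None
```

The scope lens is assembled and the job is handed in at about 32 s of robot time. I dropped the lens, then the spacer, then the filter into the barrel. Then I set the black retaining ring over it with its pins in the gaps and screwed it clockwise about 83°. I lowered the lens to the mouth before letting it go, and I moved neither the tape nor the battery.

**What the last checks showed:**
- **Stack:** the camera images showed each part lying flat in the bore before the next one went in.
- **Tightness:** after letting go once, I gripped the ring again. Only 1.2° more turn raised the torque from 0.05 to 0.54 N m, so it was tight.
- **Final state:** the last images show the ring level on the barrel, the tabs not sprung back, and the gripper well clear.

**What did not agree or could not be measured:**
- **Turn angle:** the final angle was more than the 71–76° given for tight. Torque only began to rise at about 76°, and it dipped once, from 0.34 to 0.15 N m at 81°, before rising again.
- **Height on re-gripping:** the tool stood about 1.3 mm above its commanded height, with about 6 N upward, and I did not explain it. During the screwing the tool height matched the tight ring height of 52 mm.
- **Camera positions:** the two cameras disagreed by 1–2 mm. I corrected for this by gripping the lens once in each direction on the bench. The side view still put the barrel about 2 mm off in y, so I used the top view.
- **Clamping force:** I could not measure it directly, so I judged it only from the torque.

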